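# Release the transport lock of a microscope stage unit with a square T-key

## Robot

A 6-joint arm with a two-finger parallel gripper is mounted at the origin on the work surface. World frame = base frame: x ahead of the robot, y to its left, z up, the work surface at z = 0. Lengths are in m, angles in degrees, forces in N, time in s.
With the tool pointing down it reaches from about 0.325 to 0.75 m from the base axis. Payload 7.6 kg.
Tool frame: the origin (TCP) lies on the centre line of the jaws, within the pads' length; the fingertips stand 22 mm ahead of it and the grasp point (between the pads) lies 3 mm ahead of it; z points along the fingers, y is the direction in which the jaws open and shut (so a half turn about z gives the same grasp; the last joint's range is limited). The gripper opens to 85 mm and grips with 20 to 120 N. Pads are 22 mm wide; open, the fingers measure 114 mm over their backs; the gripper's body (76 mm by 85 mm) begins 54 mm behind the grasp point. The pads swing forward as they close: fully open they stand 13 mm farther back than shut.
Start: joints at [-68.142, 2.991, 80.254, -0, 96.75, -4.028], TCP at [0.229, -0.472, 0.253] pointing down, gripper open.
Joint ranges: [-166.34, 166.34], [-52.06, 124.39], [6.96, 135.62], [-60.46, 240.46], [14.63, 156.25], [-167.68, 167.68]. Speed limits (degrees/s): [147.25, 147.25, 172.46, 180, 180, 180].

## Interface

Orientations are given as a 3x3 rotation matrix whose columns are the frame's x, y, z axes.
In Python, from plant import r, eyes, order, models gives the robot as it stands.
- The arm moves only by the shell command python3 -m creep 'ROWS' [OPENING] [FORCE]. ROWS is JSON, a list that holds one entry, the list of rows, each a list of 4 numbers: the shift along the tool's x, y, z in units of 40 mm (1.0 is 40 mm), then the turn about the tool's z in units of 5 degrees (1.0 is 5 degrees). A call has 1 to 5 rows; each row shifts and turns the commanded pose from where the row before left it, along the tool's axes as they then stand; what a row does not reach is not made up. A row lasts 1/12 s, in which the tool goes at most 41.7 mm and 7.16 degrees, less where a joint would pass 70% of its speed; a pose out of reach is approached as far as the arm can. A call is refused whole if a number of a shift passes 1 or a number of a turn 1, either way. A call with a gripper value outside its range is refused whole. OPENING is the closure, from 0 (fully open) to 1 (shut), set as the call begins (- or left out, the last holds). The fingers move at their own pace and stop on an object; FORCE is the grip in N (left out, the last holds). Time passes only in rows, so rows that do not move let the fingers close. It gives the time, the measured TCP pose, the force and the opening at its end, in the units of the state.
- r.sense(): the state, without advancing time (a new reading comes with each control period).
- eyes.camera(name): name is "scene" or "top" or "wrist"; returns a dict with "img" (480x640x3 uint8, red, green, blue), "depth" (480x640 float32, m along the optical axis (not along the pixel's ray), 0 where there is no reading), "intrinsics" (3x3 intrinsics, pixels), "k1" (the pictures are not rectified: a ray, as slopes to the right and down, at radius r is drawn at 1 + k1 r^2 times it, then the intrinsics apply), "origin" and "attitude" of the camera in the world; the wrist camera has in their place "hand_eye" (4x4, takes a point from camera to tool coordinates, whose origin is the TCP and whose axes are the flange's). Camera axes: x right, y up, looking along -z (the intrinsics and any distortion apply to the point x, -y, -z); pixel columns grow to the right and rows downward; lengths in m; the calibration is good to about 2 mm. A picture is of the moment at which its call begins: read the wrist's pose just before it.
- order.finish_job(): hands the job in, once; it reports no verdict.
Trained networks look in a picture, given as the dict that the camera call returned (one of the last four; its "shot" number tells which), for a name from the list of things; names that differ only in an ending like _2 or _b are one class to them, and where a whole thing is asked for, a point or a joint stands for the part that bears it (a point fixed in the world has none). Each returns a list of dicts, best first, with "confidence" (0 to 1); they miss things now and then, are a little off and sometimes report something else, mostly with a low value. They report only what shows in the picture. A call takes as long as a camera call. They do not tell look-alikes from the thing itself.
- models.masks_of(picture, name): "mask" (480x640 bool, what is visible of it).
- models.spot_point(picture, name): "point" ([x, y, z] in m, in world coordinates, good to about 4 mm: a listed point, or the origin of a listed thing).
The state is a dict: "clock": time; "joint_pos": joint angles; "joint_vel": joint speeds; "joint_torque": joint torques, N m; "position": TCP position; "tool_rot": TCP orientation; "ft_force": force on the tool from outside, world axes, zero at the start; "ft_torque": the same for the moment, N m; "gripper_width": opening from 0.0 (shut) to 1.0 (fully open).
Only numpy, scipy, OpenCV 4.12 (cv2) and the standard library are available. Lean on these libraries where they do the work, as an engineer would, in place of code of your own. Each camera call takes 0.05 s, during which the arm holds its last target.

## Task

Release the transport lock of the microscope stage unit: take the square-shanked T-key from the key stand, feel for the angle at which it drops fully home in the square socket sunk in the unit's top, and turn it anticlockwise (seen from above) as far as it will go. Leave the key standing fully home in the socket, let go of it, and leave the round-shanked key and the two objectives undisturbed.

Things in the scene. Friction and masses are not known exactly. Their poses are not given: they have to be found in the camera images.
- key_center (a point): Centre of the handle bar of the loose steel T-key with the SQUARE shank (about 120 g, 92 mm tall). Bar 12 mm thick (key's x), 46 mm long (key's y), 24 mm high, level while the key stands. Under it a shank 12 mm square, 62 mm long, flats parallel and square to the bar, then a round pilot nose 11 mm in diameter, 6 mm long. The nose's end is 80 mm below this point.
- key_tip (a point): Centre of the end of the square key's pilot nose, 80 mm below the centre of the bar. z points up along the key.
- round_key_center (a point): Centre of the handle bar of the other T-key, to be left alone: same bar and nose, but its shank is ROUND, 14 mm in diameter, and does not fit the socket. It stands in the other hole of the stand.
- stand: Key stand: grey block 50 (x) by 150 (y) by 36 mm high, fixed to the table, origin at the centre of its underside. The two keys stand loosely, upright, in square holes 15 mm wide and 30 mm deep, 40 mm either side of its centre along y, the bars nearly in line with its y.
- stage_unit: Grey microscope stage unit, 200 (x) by 150 (y) mm, fixed; origin at the centre of its underside, z up. Its top face is 60 mm above the table; the black stage plate, 14 mm higher, begins 56 mm along its +x from the lock's axis. The lock's well is at x -55, y +25 mm; a smaller round recess at x -55, y -40 mm is only a blank plug.
- lock_mouth (a point): On the vertical axis of the lock, level with the unit's top face. Here a round well, 26 mm in diameter and 10 mm deep, leads down to the flat steel top of the turning socket piece. The key is fully home when its nose's end is 28 mm below this point. This frame is fixed to the unit: it does not show the angle of the socket.
- socket_top (a point): Centre of the square hole, on the lock's axis at the bottom of the well. The hole is 13.4 mm wide, 18 mm deep, slightly chamfered. The nose (6 mm) enters at any angle, the square shank only when its flats match the hole within about 0.1 rad. The hole's angle is random and not reported (this frame is fixed to the unit): find it by touch, or look from above.
- lock (a joint): Turn of the white ring (black pointer) around the well, rad: 0 locked (pointer at the single dot), 1.05 released, at its firm stop (double dot); grows anticlockwise seen from above; stays where left. The key first turns the socket through up to 1.6 rad of free play (0.1 N m), then takes the ring along (about 0.3 N m): up to 2.65 rad in all. The bar may be regripped while the key is in.
- objective_a: Brass microscope objective standing on the table, 30 mm in diameter, 45 mm tall; origin at the centre of its underside. Leave alone.
- objective_b: Black microscope objective standing on the table, 32 mm in diameter, 55 mm tall; origin at the centre of its underside. Leave alone.
There are look-alikes about, which are no part of the job. What is shaped like the part that bears key_center but blue is not meant.

How it is judged (in metres and radians):
On the way, in this order (a step that is already met when the one before it is completed fails the run):
1. the square key is fully home in the socket, before the lock has been turned (z of key_tip in the frame of lock_mouth below -0.024 m and horizontal distance between key_tip and lock_mouth below 0.004 m and angle between key_tip's own z axis and vertical below 0.15 rad and value of joint lock below 0.6 rad), for 0.2 s.
2. the key, fully home, has turned the lock to its released stop (z of key_tip in the frame of lock_mouth below -0.024 m and horizontal distance between key_tip and lock_mouth below 0.004 m and angle between key_tip's own z axis and vertical below 0.15 rad and value of joint lock above 0.95 rad), for 0.2 s.
At the end, for the whole second after the job is handed in: The lock reads above 0.95 rad (its stop is at 1.05); the square key stands in the socket with its nose's end at least 24 mm below the unit's top face (28 mm is fully home), within 4 mm of the lock's axis, tilted under 0.15 rad and at rest; the round key's bar is within 20 mm of where it began (all of step 2 and linear speed of key below 0.02 m/s and distance of round_key_center from where it was at the start of the episode below 0.02 m); the robot touches nothing.
It fails at once if the round key is taken out of its place or pushed about (its bar moved over 30 mm) (distance of round_key_center from where it was at the start of the episode above 0.03 m).
It fails at once if objective a is shoved over 20 mm or tipped over 0.4 rad (distance of objective_a from where it was at the start of the episode above 0.02 m or angle between objective_a's own z axis and vertical above 0.4 rad).
It fails at once if objective b is shoved over 20 mm or tipped over 0.4 rad (distance of objective_b from where it was at the start of the episode above 0.02 m or angle between objective_b's own z axis and vertical above 0.4 rad).
It also fails if it takes over 58 s, if anything falls off the work surface, if the arm or the gripper's body presses on something with over 40 N, if the wrist force passes 120 N, or if a joint passes its speed limit or range.

## Working session

There is one attempt and no reset: what is moved stays moved. The work goes in short steps, Python scripts to look and compute and a shell command to move; the robot and the scene stay as the last step left them, time stands still between calls to the robot, and variables do not carry over. Pictures are saved under pics/ and viewed, and the job is handed in when it is done.

```bash
ls; mkdir -p pics
python3 - <<'E'
from plant import r,eyes,order,models
import cv2,numpy as np
s=r.sense(); print({k:np.round(v,3).tolist() for k,v in s.items()})
for n in ["scene","top","wrist"]:
    p=eyes.camera(n); cv2.imwrite(f"pics/{n}0.png",p["img"][:,:,::-1])
    print(n,p["intrinsics"],p["k1"],p.get("origin"),p.get("attitude"),p.get("hand_eye"))
    if n!="wrist":
        for t in ["key_center","round_key_center","lock_mouth","socket_top","stand","stage_unit","objective_a","objective_b"]:
            print(t,[(np.round(d["point"],3).tolist(),round(d["confidence"],2)) for d in models.spot_point(p,t)][:4])
E
```

```text
pics
{'clock': 0.0, 'joint_pos': [-68.141, 3.025, 80.316, -0.001, 96.748, -4.028], 'joint_vel': [-0.003, 0.062, -0.043, 0.071, 0.069, 0.057], 'joint_torque': [-0.001, -38.167, -36.018, -0.0, 0.006, -0.0], 'position': [0.229, -0.472, 0.252], 'tool_rot': [[0.9, 0.437, -0.001], [0.437, -0.9, 0.001], [0.0, -0.002, -1.0]], 'ft_force': [-0.526, -0.137, -0.082], 'ft_torque': [0.021, 0.03, 0.014], 'gripper_width': 0.999}
scene [[514.11970086   0.         321.25699615]
 [  0.         514.11970086 243.26953602]
 [  0.           0.           1.        ]] -0.06514976360010549 [ 1.19417207 -0.20650595  0.61459246] [[ 0.18431108 -0.60870206  0.77169374]
 [ 0.98285187  0.10965229 -0.14825171]
 [ 0.00562313  0.78578507  0.61847409]] None
key_center [([0.523, -0.163, 0.088], 0.87), ([0.407, -0.151, 0.078], 0.8), ([0.602, -0.084, 0.085], 0.66)]
round_key_center [([0.53, -0.243, 0.085], 0.83)]
lock_mouth [([0.526, 0.158, 0.061], 0.73), ([0.525, -0.159, 0.09], 0.58), ([0.527, -0.202, -0.0], 0.49)]
socket_top [([0.529, 0.161, 0.052], 0.64)]
stand [([0.521, -0.201, -0.001], 0.91)]
stage_unit [([0.523, -0.
[... 786 characters left out ...]
0.38)]
stage_unit [([0.572, 0.124, -0.0], 0.87)]
objective_a [([0.741, -0.146, -0.006], 0.75), ([0.398, -0.026, -0.002], 0.47), ([0.526, 0.163, 0.058], 0.3)]
objective_b [([0.741, -0.146, -0.006], 0.75), ([0.398, -0.026, -0.002], 0.47), ([0.526, 0.163, 0.058], 0.3)]
wrist [[343.44125236   0.         316.62033354]
 [  0.         343.44125236 230.28352012]
 [  0.           0.           1.        ]] -0.033782677248076216 None None [[-3.17996082e-04  9.58442231e-01  2.85286502e-01  7.34591374e-02]
 [ 9.99999519e-01  5.69389827e-04 -7.98254825e-04 -1.64834418e-04]
 [-9.27520368e-04  2.85286111e-01 -9.58441952e-01 -1.19883269e-01]
 [ 0.00000000e+00  0.00000000e+00  0.00000000e+00  1.00000000e+00]]
```

View pics/scene0.png

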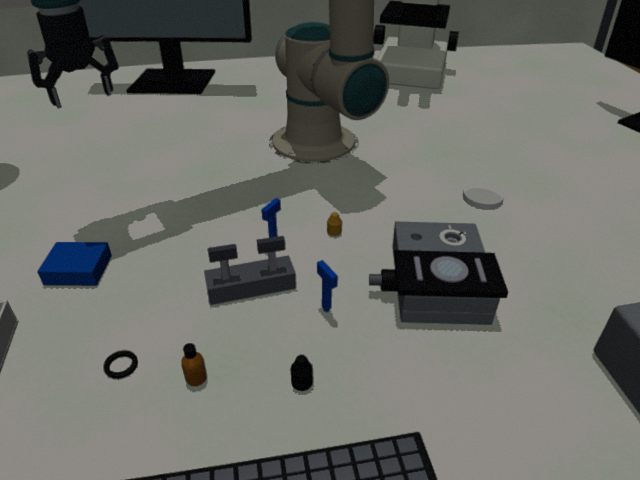

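View pics/top0.png

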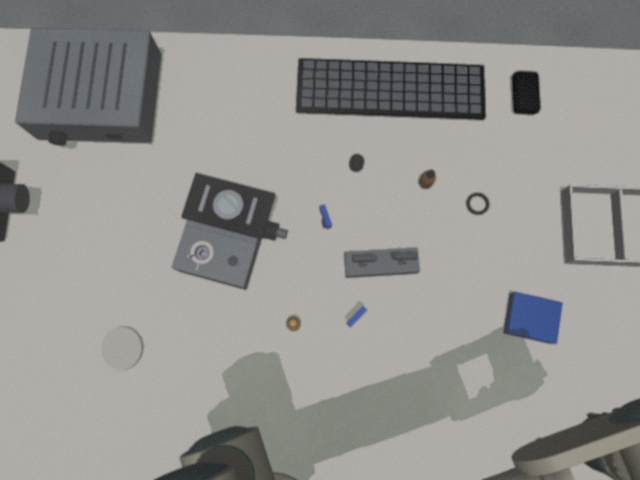

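Run:
```python
import cv2,numpy as np
a=cv2.imread('pics/scene0.png'); b=cv2.imread('pics/top0.png')
c=cv2.resize(a[190:330,110:310],(800,560),interpolation=cv2.INTER_CUBIC); cv2.imwrite('pics/crop_s.png',c)
c=cv2.resize(b[60:240,100:340],(800,600),interpolation=cv2.INTER_CUBIC); cv2.imwrite('pics/crop_t.png',c)
```

```text
(no output)
```

View pics/crop_s.png

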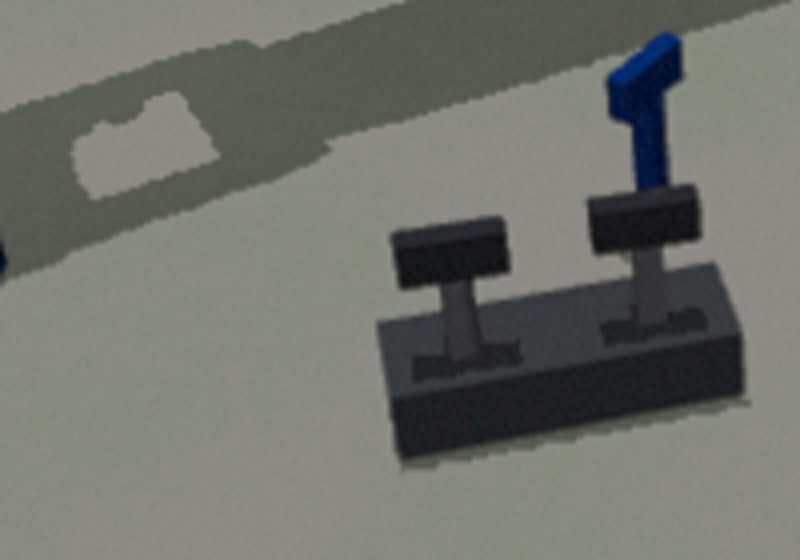

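View pics/crop_t.png

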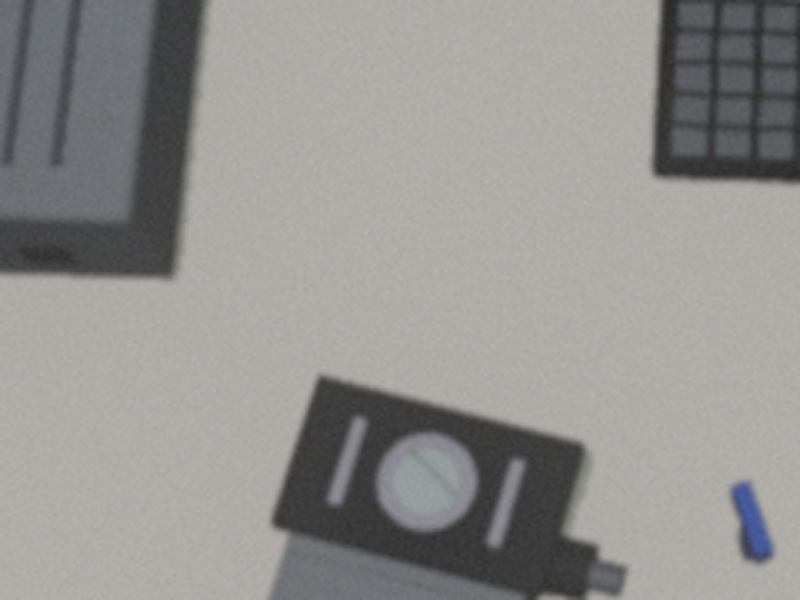

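The top view shows the stand at (382,262), the unit's well at (201,252), and blue key look-alikes at (325,215) and (356,314). In the scene view the candidates for the square key are:
- right-hand key in the stand at (271,245), whose shank shows a flat face, so likely the square one
- left-hand key in the stand at (222,255), whose shank is shaded like a cylinder, so likely the round one
- blue keys at (271,210) and (326,272), excluded by colour

I'll move to a close oblique wrist view to check this before reaching.

```bash
cat > h.py <<'E'
from plant import r,eyes,order,models
import cv2,numpy as np
def st(): 
    s=r.sense(); R=np.array(s["tool_rot"]); p=np.array(s["position"]); return s,p,R,np.degrees(np.arctan2(R[1,0],R[0,0]))
def plan(x,y,z,yaw,n):
    "straight, evenly split, n rows"
    s,p,R,w=st(); d=(np.array([x,y,z])-p)/n; dy=((yaw-w+180)%360-180)/n
    print("clock %.2f p %s yaw %.1f j6 %.0f | n %d turn/row %.2f"%(s["clock"],np.round(p,4),w,s["joint_pos"][5],n,-dy/5))
    for i in range(n):
        a=np.radians(w+dy*i); c,q=np.cos(a),np.sin(a)
        print(" ",np.round([(d[0]*c+d[1]*q)/.04,(d[0]*q-d[1]*c)/.04,-d[2]/.04,-dy/5],2).tolist())
def cam(name):
    s,p,R,w=st(); c=eyes.camera(name)
    if name=="wrist":
        T=np.eye(4);T[:3,:3]=R;T[:3,3]=p;T=T@c["hand_eye"];c["R"],c["o"]=T[:3,:3],T[:3,3]
    else: c["R"],c["o"]=np.array(c["attitude"]),np.array(c["origin"])
    return c
def ray(c,u,v):
    K=c["intrinsics"]; m=np.array([(u-K[0,2])/K[0,0],(v-K[1,2])/K[1,1]]); t=m.copy()
    for _ in range(20): t=m/(1+c["k1"]*(t@t))
    return c["R"]@np.array([t[0],-t[1],-1.])
def atz(c,u,v,z):
    d=ray(c,u,v); return c["o"]+d*(z-c["o"][2])/d[2]
def proj(c,P):
    q=c["R"].T@(np.array(P)-c["o"]); t=np.array([q[0],-q[1]])/-q[2]; t=t*(1+c["k1"]*(t@t)); K=c["intrinsics"]
    return np.array([K[0,0]*t[0]+K[0,2],K[1,1]*t[1]+K[1,2]])
def save(c,n,box=None,size=None):
    im=c["img"][:,:,::-1]
    if box: im=im[box[1]:box[3],box[0]:box[2]]
    if size: im=cv2.resize(im,size,interpolation=cv2.INTER_CUBIC)
    cv2.imwrite("pics/"+n,im)
E
python3 -c "
from h import *
plan(.52,-.08,.25,90,13)"
```

```text
clock 0.95 p [ 0.2292 -0.4723  0.2533] yaw 25.9 j6 -4 | n 13 turn/row -0.99
  [0.83, -0.43, 0.01, -0.99]
  [0.87, -0.36, 0.01, -0.99]
  [0.89, -0.29, 0.01, -0.99]
  [0.92, -0.21, 0.01, -0.99]
  [0.93, -0.13, 0.01, -0.99]
  [0.94, -0.05, 0.01, -0.99]
  [0.94, 0.03, 0.01, -0.99]
  [0.93, 0.11, 0.01, -0.99]
  [0.92, 0.19, 0.01, -0.99]
  [0.9, 0.27, 0.01, -0.99]
  [0.87, 0.35, 0.01, -0.99]
  [0.84, 0.42, 0.01, -0.99]
  [0.8, 0.49, 0.01, -0.99]
```

```bash
python3 -m creep '[[[0.83,-0.43,0,-1],[0.87,-0.36,0,-1],[0.89,-0.29,0,-1],[0.92,-0.21,0,-1],[0.93,-0.13,0,-1]]]' 0
python3 -m creep '[[[0.94,-0.05,0,-1],[0.94,0.03,0,-1],[0.93,0.11,0,-1],[0.92,0.19,0,-1],[0.9,0.27,0,-1]]]'
python3 -c "
from h import *
plan(.52,-.08,.25,90,4)"
```

```text
clock: 1.37
position: [0.3413, -0.3196, 0.2534]
tool_rot: [[0.628, 0.778, 0.0], [0.778, -0.628, -0.0], [-0.0, 0.0, -1.0]]
ft_force: [0.1, -0.1, -0.2]
gripper_width: 0.994
clock: 1.78
position: [0.4515, -0.1672, 0.2536]
tool_rot: [[0.24, 0.971, 0.001], [0.971, -0.24, -0.0], [-0.0, 0.001, -1.0]]
ft_force: [-0.0, -0.7, 0.3]
gripper_width: 0.999
clock 1.78 p [ 0.4515 -0.1672  0.2536] yaw 76.1 j6 -11 | n 4 turn/row -0.69
  [0.63, 0.28, 0.02, -0.69]
  [0.61, 0.32, 0.02, -0.69]
  [0.59, 0.36, 0.02, -0.69]
  [0.57, 0.39, 0.02, -0.69]
```

```bash
python3 -m creep '[[[0.63,0.28,0,-0.7],[0.61,0.32,0,-0.7],[0.59,0.36,0,-0.7],[0.57,0.39,0,-0.7],[0,0,0,0]]]' 0.4
python3 -c "
from h import *
print(st()[1:])
c=cam('wrist'); save(c,'w1.png')
for t in ['key_center','key_tip','round_key_center','stand']:
    print(t,[(np.round(d['point'],4).tolist(),round(d['confidence'],2),proj(c,d['point']).round()) for d in models.spot_point(c,t)][:4])
"
```

```text
clock: 2.2
position: [0.5208, -0.0787, 0.2529]
tool_rot: [[-0.005, 1.0, 0.0], [1.0, 0.005, 0.001], [0.001, 0.0, -1.0]]
ft_force: [-0.3, 0.8, -0.8]
gripper_width: 0.601
(array([ 0.52079266, -0.07874206,  0.25290457]), array([[-5.18073357e-03,  9.99986553e-01,  2.32227071e-04],
       [ 9.99985706e-01,  5.18042184e-03,  1.32343697e-03],
       [ 1.32221614e-03,  2.39080125e-04, -9.99999097e-01]]), np.float64(90.29683575581815))
key_center [([0.5199, -0.1637, 0.0868], 0.89, array([314., 305.])), ([0.4115, -0.1489, 0.0827], 0.86, array([198., 288.])), ([0.6038, -0.089, 0.074], 0.86, array([407., 225.]))]
key_tip [([0.6054, -0.0865, -0.0032], 0.97, array([391., 204.])), ([0.5223, -0.1636, 0.0044], 0.87, array([317., 270.])), ([0.4034, -0.1517, -0.0005], 0.67, array([215., 259.]))]
round_key_center [([0.529, -0.2405, 0.0918], 0.72, array([323., 377.])), ([0.5204, -0.1644, 0.003], 0.66, array([315., 270.]))]
stand [([0.5273, -0.2041, -0.0003], 0.62, array([321., 300.]))]
```

View pics/w1.png

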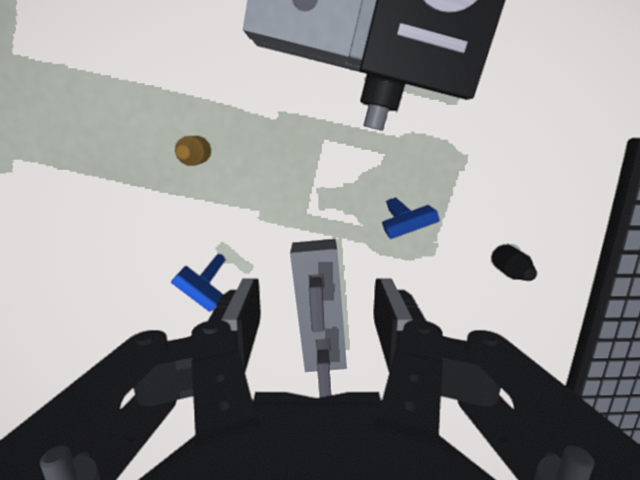

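```bash
python3 -c "
import cv2
a=cv2.imread('pics/w1.png');cv2.imwrite('pics/w1c.png',cv2.resize(a[230:410,260:380],(400,600),interpolation=cv2.INTER_CUBIC))"
```

```text
(no output)
```

View pics/w1c.png

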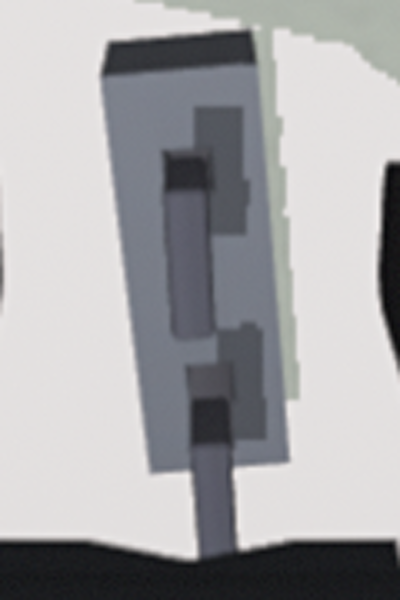

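```bash
python3 -c "
from h import *
c=cam('scene'); save(c,'s2.png',(195,225,305,305),(800,580))
g=c['img'].mean(2)
for v in (258,262,266): print(v,'R',g[v,262:284].astype(int).tolist())
for v in (266,270,274): print(v,'L',g[v,216:240].astype(int).tolist())
"
```

```text
258 R [139, 139, 137, 129, 131, 122, 79, 52, 52, 54, 54, 54, 54, 54, 59, 63, 63, 62, 59, 58, 60, 58]
262 R [57, 61, 61, 60, 61, 61, 53, 49, 51, 53, 57, 56, 53, 55, 56, 59, 62, 59, 60, 60, 58, 61]
266 R [59, 57, 62, 60, 58, 46, 40, 46, 54, 54, 53, 56, 55, 53, 53, 59, 60, 61, 59, 57, 55, 54]
266 L [137, 140, 138, 139, 92, 55, 53, 58, 55, 53, 52, 45, 44, 75, 69, 64, 61, 60, 59, 57, 59, 58, 58, 59]
270 L [60, 57, 61, 58, 61, 53, 55, 55, 58, 56, 53, 45, 41, 43, 58, 59, 59, 60, 60, 59, 61, 60, 60, 59]
274 L [61, 60, 59, 60, 54, 46, 51, 55, 55, 56, 54, 53, 45, 43, 43, 60, 60, 61, 63, 58, 59, 58, 58, 55]
```

View pics/s2.png

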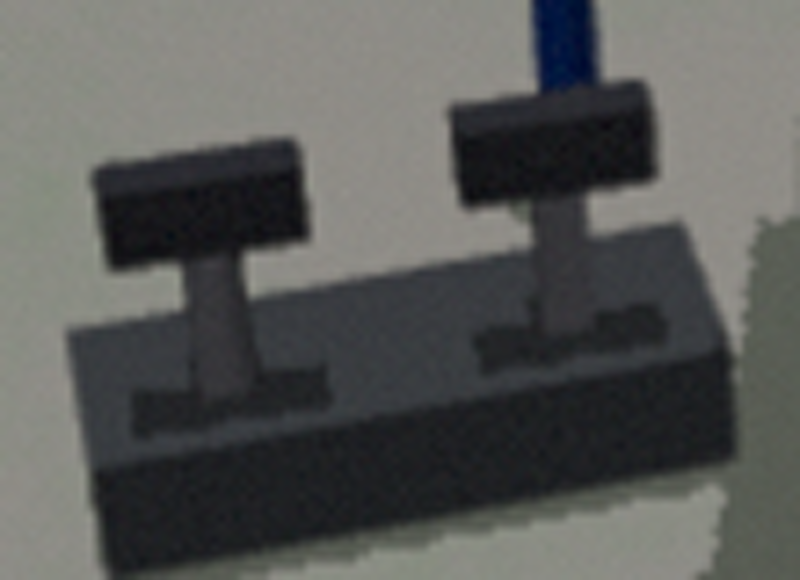

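The left shank at (228,270) falls off in brightness to one side and is wider, so it is the round one. The right shank at (273,262) is evenly lit, so it is the square one, which agrees with the network. I'm taking the key at y≈-0.163 and measuring its bar angle next.

```bash
python3 -c "
from h import *
c=cam('wrist')
f=lambda x,y: atz(c,260+x*.3,230+y*.3,.098)
P=[f(163,190),f(211,190),f(215,335),f(172,338)]
print(np.round(P,4)); m=(P[0]+P[1])/2; n=(P[2]+P[3])/2; print((m+n)/2, np.linalg.norm(m-n), np.degrees(np.arctan2(*(m-n)[:2])))
d=c['depth']; K=c['intrinsics']
pts=[]
for v in range(288,330,2):
  for u in range(312,322,2):
    q=ray(c,u,v); pts.append(c['o']+q*d[v,u])
print(np.median(pts,0))
print('stand yaw', f(105,75)-f(150,470), f(252,65)-f(288,460))
"
```

```text
[[ 0.5124 -0.1442  0.098 ]
 [ 0.5251 -0.1443  0.098 ]
 [ 0.5263 -0.1883  0.098 ]
 [ 0.5144 -0.1892  0.098 ]]
[ 0.51957037 -0.16651564  0.098     ] 0.04455058025464409 -2.0492045980904248
[ 0.51858986 -0.16907408  0.09719425]
stand yaw [-0.00980004  0.121225    0.        ] [-0.0118636   0.12054676  0.        ]
```

```bash
python3 -c "
from h import *
plan(.5195,-.1655,.15,92,4)"
```

```text
clock 2.55 p [ 0.5187 -0.0829  0.2535] yaw 89.8 j6 -13 | n 4 turn/row -0.11
  [-0.52, 0.01, 0.65, -0.11]
  [-0.52, 0.0, 0.65, -0.11]
  [-0.52, -0.0, 0.65, -0.11]
  [-0.52, -0.01, 0.65, -0.11]
```

```bash
python3 -m creep '[[[-0.52,0,0.65,-0.1],[-0.52,0,0.65,-0.1],[0,0,0,0],[0,0,0,0]]]'
python3 -c "
from h import *
c=cam('wrist'); save(c,'w2.png'); print(st()[1:])
print([(np.round(d['point'],4).tolist(),round(d['confidence'],2),proj(c,d['point']).round()) for d in models.spot_point(c,'key_center')])
for d in models.masks_of(c,'key_center'):
  m=d['mask']; v,u=np.nonzero(m); P=np.array([c['o']+ray(c,a,b)*c['depth'][b,a] for a,b in zip(u,v)])
  P=P[P[:,2]>.093]
  if len(P)<20: continue
  x=P[:,:2]; k=cv2.minAreaRect((x*1000).astype(np.float32)); print(round(d['confidence'],2),len(P),P.mean(0).round(4),P.min(0).round(4),P.max(0).round(4),k)
"
```

```text
clock: 2.88
position: [0.5181, -0.1246, 0.2]
tool_rot: [[-0.013, 1.0, -0.003], [1.0, 0.013, 0.001], [0.001, -0.003, -1.0]]
ft_force: [0.1, 0.3, 0.8]
gripper_width: 0.602
(array([ 0.51894256, -0.12412413,  0.20171116]), array([[-1.36748294e-02,  9.99906494e-01, -4.79311236e-05],
       [ 9.99906459e-01,  1.36748418e-02,  2.69386631e-04],
       [ 2.70016893e-04, -4.42428238e-05, -9.99999963e-01]]), np.float64(90.78353445780044))
[([0.4053, -0.1488, 0.0843], 0.77, array([164., 263.])), ([0.5216, -0.1625, 0.0865], 0.67, array([320., 284.])), ([0.6021, -0.0887, 0.0737], 0.62, array([433., 184.]))]
0.8 985 [ 0.5215 -0.1603  0.0985] [ 0.5148 -0.186   0.093 ] [ 0.5283 -0.0516  0.32  ] ((519.0592041015625, -118.81680297851562), (11.976152420043945, 134.3100128173828), 3.344163179397583)
```

View pics/w2.png

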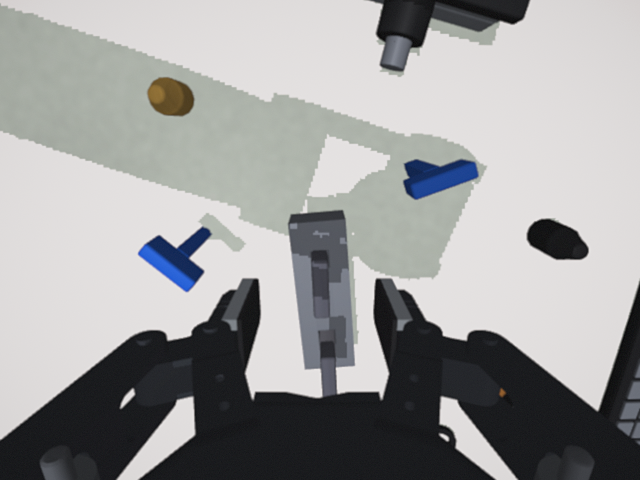

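The picture shows the square key's bar at (320,285), centred between the open pads. That puts it at (0.5215,-0.1625), matching the network. Going down.

```bash
python3 -c "
from h import *
plan(.5215,-.1625,.089,92,5)"
```

```text
clock 3.03 p [ 0.5197 -0.1236  0.2031] yaw 90.9 j6 -18 | n 5 turn/row -0.04
  [-0.19, 0.01, 0.57, -0.04]
  [-0.19, 0.01, 0.57, -0.04]
  [-0.19, 0.0, 0.57, -0.04]
  [-0.19, 0.0, 0.57, -0.04]
  [-0.19, 0.0, 0.57, -0.04]
```

```bash
python3 -m creep '[[[-0.33,0.02,0.5,-0.04],[-0.33,0.01,0.5,-0.04],[-0.3,0.01,0.5,-0.04],[0,0,0.5,-0.04],[0,0,0.3,-0.04]]]'
python3 -m creep '[[[0,0,0.3,0],[0,0,0,0],[0,0,0,0]]]'
python3 -c "
from h import *
plan(.5215,-.1625,.089,92,1)
c=cam('wrist'); save(c,'w3.png')"
```

```text
clock: 3.45
position: [0.5214, -0.162, 0.1085]
tool_rot: [[-0.033, 0.999, -0.0], [0.999, 0.033, 0.0], [0.0, -0.0, -1.0]]
ft_force: [0.2, 1.0, -0.1]
gripper_width: 0.602
clock: 3.7
position: [0.5218, -0.1617, 0.0979]
tool_rot: [[-0.034, 0.999, 0.0], [0.999, 0.034, -0.0], [-0.0, 0.0, -1.0]]
ft_force: [-0.2, -0.2, -0.2]
gripper_width: 0.6
clock 3.70 p [ 0.5218 -0.1617  0.0979] yaw 91.9 j6 -23 | n 1 turn/row -0.02
  [-0.02, -0.01, 0.22, -0.02]
```

View pics/w3.png

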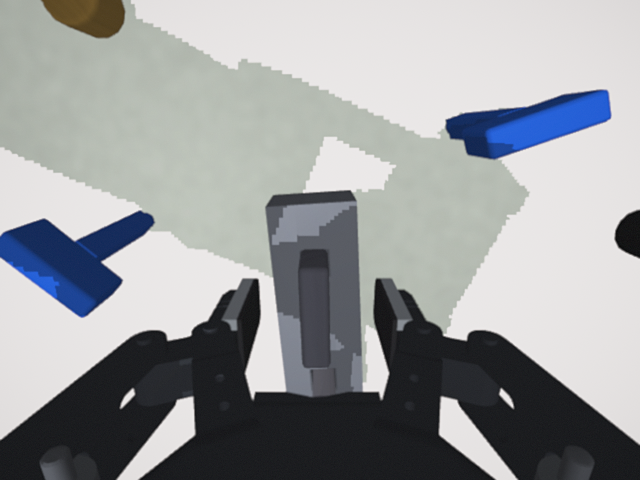

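The picture shows the bar (315,310) standing midway between the pads. I'll lower 9 mm and close.

```bash
python3 -m creep '[[[0,0,0.22,0],[0,0,0,0]]]'
python3 -m creep '[[[0,0,0,0],[0,0,0,0],[0,0,0,0],[0,0,0,0]]]' 1 80
```

```text
clock: 3.92
position: [0.5214, -0.1619, 0.088]
tool_rot: [[-0.033, 0.999, -0.0], [0.999, 0.033, -0.0], [-0.0, -0.0, -1.0]]
ft_force: [-0.6, 1.0, -0.5]
gripper_width: 0.601
clock: 4.25
position: [0.5217, -0.1623, 0.089]
tool_rot: [[-0.033, 0.999, 0.001], [0.999, 0.033, -0.0], [-0.0, 0.001, -1.0]]
ft_force: [-0.5, 0.1, 0.0]
gripper_width: 0.126
```

```bash
python3 -m creep '[[[0,0,-0.3,0],[0,0,-0.6,0],[0,0,-0.8,0],[0,0,-0.8,0],[0,0,0,0]]]'
python3 -c "
from h import *
plan(.525,.1605,.21,92,9)
c=cam('wrist'); save(c,'w4.png');c=cam('scene'); save(c,'s4.png',(150,150,350,300),(800,600))"
```

```text
clock: 4.67
position: [0.5239, -0.1631, 0.1971]
tool_rot: [[-0.033, 0.999, 0.012], [0.999, 0.033, -0.005], [-0.005, 0.012, -1.0]]
ft_force: [0.2, 0.3, -0.0]
gripper_width: 0.125
clock 4.67 p [ 0.5239 -0.1631  0.1971] yaw 91.9 j6 -23 | n 9 turn/row -0.00
  [0.9, 0.03, -0.04, -0.0]
  [0.9, 0.03, -0.04, -0.0]
  [0.9, 0.03, -0.04, -0.0]
  [0.9, 0.03, -0.04, -0.0]
  [0.9, 0.03, -0.04, -0.0]
  [0.9, 0.03, -0.04, -0.0]
  [0.9, 0.03, -0.04, -0.0]
  [0.9, 0.03, -0.04, -0.0]
  [0.9, 0.03, -0.04, -0.0]
```

View pics/s4.png

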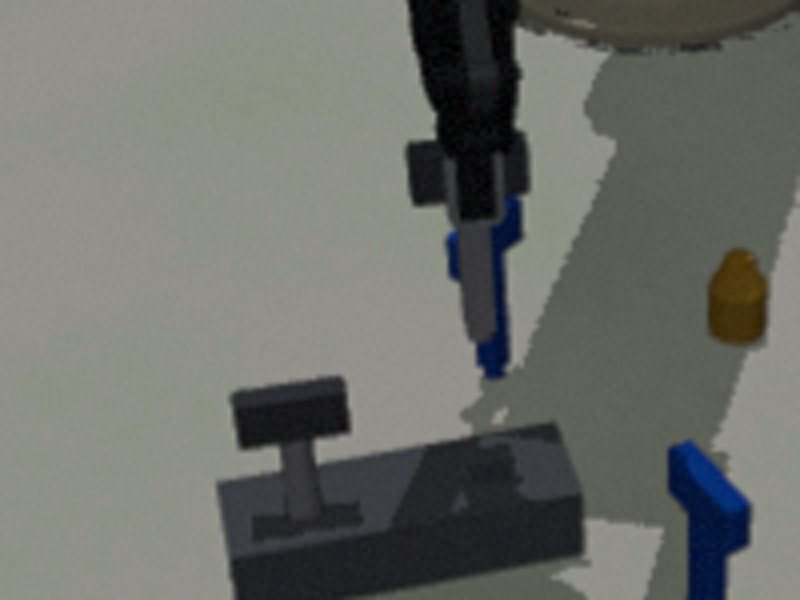

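View pics/w4.png

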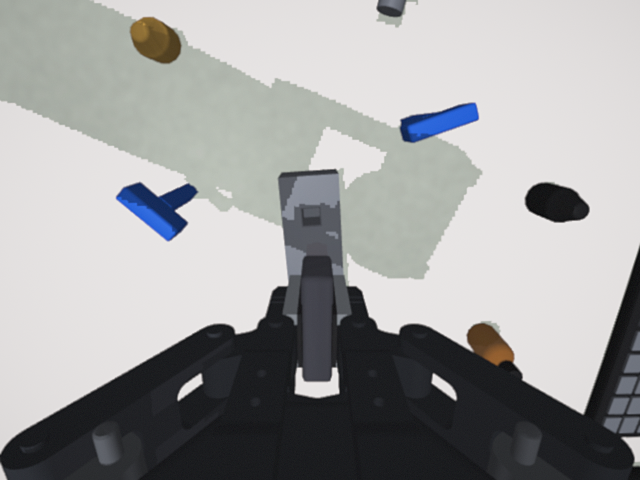

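The key hangs upright in the jaws, its stand hole at (311,215) in the wrist view is empty, and the round key is undisturbed. Next I'll bring the wrist camera over the lock to read the hole's angle.

```bash
python3 -m creep '[[[0.5,0,-0.1,0],[0.9,0.03,-0.1,0],[0.9,0.03,-0.1,0],[0.9,0.03,0,0],[0.9,0.03,0,0]]]'
python3 -m creep '[[[0.9,0.03,0,0],[0.8,0.03,0,0],[0.4,0.02,0,0],[0,0,0,0],[0,0,0,0]]]'
python3 -c "
from h import *
print(st()[1:])
c=cam('wrist'); save(c,'w5.png')
for t in ['lock_mouth','socket_top']:
  print(t,[(np.round(d['point'],4).tolist(),round(d['confidence'],2),proj(c,d['point']).round()) for d in models.spot_point(c,t)])
p=proj(c,[.525,.16,.06]).astype(int);print(p); u,v=p;u=max(50,u);v=max(40,v)
save(c,'w5c.png',(u-60,v-45,u+60,v+45),(800,600))
import pickle;pickle.dump(c,open('c5.pkl','wb'))
"
```

```text
clock: 5.18
position: [0.52, 0.0034, 0.1994]
tool_rot: [[-0.032, 0.999, -0.002], [0.999, 0.032, 0.0], [0.0, -0.002, -1.0]]
ft_force: [0.4, 0.6, -1.2]
gripper_width: 0.127
clock: 5.6
position: [0.5207, 0.0865, 0.1993]
tool_rot: [[-0.035, 0.999, -0.002], [0.999, 0.035, -0.001], [-0.001, -0.002, -1.0]]
ft_force: [0.6, -0.4, -0.4]
gripper_width: 0.122
(array([0.52069262, 0.08645153, 0.19926929]), array([[-3.47164749e-02,  9.99394352e-01, -2.38669755e-03],
       [ 9.99397024e-01,  3.47149476e-02, -6.78427830e-04],
       [-5.95162861e-04, -2.40881105e-03, -9.99996922e-01]]), np.float64(91.98950761851381))
lock_mouth [([0.5255, 0.1589, 0.0611], 0.61, array([326., 129.]))]
socket_top [([0.5219, 0.1573, 0.0495], 0.63, array([321., 131.]))]
[325 127]
```

View pics/w5c.png

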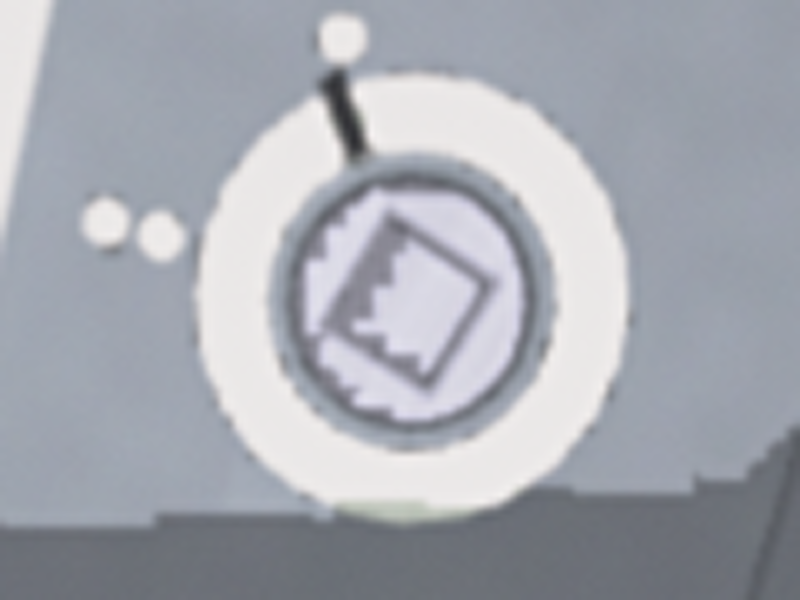

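The well shows clearly. The ring is centred at crop (412,297), the square hole has corners (390,215), (493,283), (430,388), (325,325), and the pointer is at the single dot (locked).

```bash
python3 -c "
from h import *
import pickle
c=pickle.load(open('c5.pkl','rb'))
f=lambda x,y,z: atz(c,265+(x+.5)*.15-.5,82+(y+.5)*.15-.5,z)
C=[f(*q,.05) for q in [(390,215),(493,283),(430,388),(325,325)]]
print(np.round(C,4), np.mean(C,0))
for i in range(4):
  e=C[(i+1)%4]-C[i]; print(np.linalg.norm(e), np.degrees(np.arctan2(e[1],e[0]))%90)
print('ring',f(412,297,.06), f(198,297,.06),f(628,297,.06), 'well rim',[f(x,y,.06).round(4) for x,y in [(270,300),(553,300),(412,150),(412,450)]])
# fit well/bottom circle by edge of white ring
im=c['img'][82:172,265:385].astype(int); w=(im.min(2)>222)
c2=cam('wrist'); plan(.5235,.159,.2,92,3)
for k in range(2): print([(np.round(d['point'],4).tolist()) for d in models.spot_point(c2,['lock_mouth','socket_top'][k])])
"
```

```text
[[0.5231 0.1698 0.05  ]
 [0.535  0.1629 0.05  ]
 [0.5284 0.1512 0.05  ]
 [0.5162 0.1577 0.05  ]] [0.52565159 0.16040137 0.05      ]
0.013737280633606644 59.8705889504095
0.013459429560542455 60.71126674381196
0.013811374057698528 61.86797568537105
0.013939984085846829 60.41221867005945
ring [0.52565186 0.16102717 0.06      ] [0.50241929 0.16023627 0.06      ] [0.54910464 0.16186953 0.06      ] well rim [array([0.5102, 0.1602, 0.06  ]), array([0.541 , 0.1613, 0.06  ]), array([0.525 , 0.1761, 0.06  ]), array([0.5263, 0.1448, 0.06  ])]
clock 5.80 p [0.5213 0.0849 0.2001] yaw 91.8 j6 3 | n 3 turn/row -0.01
  [0.62, 0.04, 0.0, -0.01]
  [0.62, 0.04, 0.0, -0.01]
  [0.62, 0.04, 0.0, -0.01]
[[0.5273, 0.1609, 0.0599]]
[[0.5242, 0.1612, 0.0524], [0.518, 0.086, 0.1139]]
```

Lock axis is at (0.5256, 0.1605) and the hole's flats are at about 60.5° (mod 90), with a measured hole width of 13.7 mm against 13.4 given. I'll go above it at yaw 60.5.

```bash
python3 -c "
from h import *
plan(.5256,.1605,.19,60.5,7)"
```

```text
clock 5.90 p [0.5213 0.085  0.2003] yaw 91.8 j6 3 | n 7 turn/row 0.89
  [0.27, 0.02, 0.04, 0.89]
  [0.27, 0.0, 0.04, 0.89]
  [0.27, -0.02, 0.04, 0.89]
  [0.27, -0.04, 0.04, 0.89]
  [0.26, -0.06, 0.04, 0.89]
  [0.26, -0.08, 0.04, 0.89]
  [0.25, -0.1, 0.04, 0.89]
```

```bash
python3 -m creep '[[[0.27,0.02,0.04,0.9],[0.27,0,0.04,0.9],[0.27,-0.02,0.04,0.9],[0.27,-0.04,0.04,0.9],[0.26,-0.06,0.04,0.9]]]'
python3 -m creep '[[[0.26,-0.08,0.04,0.9],[0.25,-0.1,0.04,0.84],[0,0,0,0],[0,0,0,0],[0,0,0,0]]]'
cat > chk.py <<'E'
from h import *
import sys
tag=sys.argv[1]
plan(.5256,.1605,.19,60.5,1)
s,p,R,w=st()
# predicted key: bar centre at grasp point, vertical
b=p+R@np.array([0,0,.003]); 
for n in ['scene','top','wrist']:
    c=cam(n); im=c['img'][:,:,::-1].copy()
    pt=lambda P: proj(c,P)
    B=pt(b-[0,0,.03]) if n!='wrist' else pt(b)
    S=8 if n!='wrist' else 4
    w_,h_=800//S,600//S
    u0,v0=int(B[0]-w_/2),int(B[1]-h_/2); u0=max(0,min(640-w_,u0));v0=max(0,min(480-h_,v0))
    k=cv2.resize(im[v0:v0+h_,u0:u0+w_],(800,600),interpolation=cv2.INTER_CUBIC)
    def L(P,Q,col):
        a=((pt(P)-[u0,v0]+.5)*S).astype(int);e=((pt(Q)-[u0,v0]+.5)*S).astype(int)
        cv2.line(k,tuple(map(int,a)),tuple(map(int,e)),col,1)
    ex,ey=R[:,0],R[:,1]; z=np.array([0,0,1.])
    L(b-.012*z,b-.08*z,(0,0,255))
    for g in (-1,1):
        for q in (-1,1): 
            L(b+.006*g*ex+.006*q*ey-.012*z, b+.006*g*ex+.006*q*ey-.074*z,(0,255,0))
            L(b+.023*g*ex+.006*q*ey-.012*z,b+.023*g*ex+.006*q*ey+.012*z,(0,255,255))
            L(b+.006*g*ey+.012*q*z-.023*ex,b+.006*g*ey+.012*q*z+.023*ex,(0,255,255))
    a=np.array([.5256,.1605,.06])
    L(a,a+[0,0,.05],(255,0,255))
    cv2.imwrite(f'pics/{tag}_{n}.png',k)
    print(n,[(np.round(d['point'],4).tolist(),round(d['confidence'],2)) for d in models.spot_point(c,'key_tip')])
print('pred tip',b-[0,0,.08])
E
python3 chk.py a
```

```text
clock: 6.32
position: [0.5241, 0.1398, 0.1924]
tool_rot: [[0.357, 0.934, 0.0], [0.934, -0.357, -0.0], [-0.0, 0.0, -1.0]]
ft_force: [0.5, -0.0, -0.6]
gripper_width: 0.128
clock: 6.73
position: [0.5254, 0.1608, 0.1894]
tool_rot: [[0.488, 0.873, 0.0], [0.873, -0.488, -0.0], [-0.0, 0.0, -1.0]]
ft_force: [-0.1, 0.9, -1.3]
gripper_width: 0.126
clock 6.73 p [0.5254 0.1608 0.1894] yaw 60.8 j6 42 | n 1 turn/row 0.05
  [-0.0, 0.01, -0.02, 0.05]
scene [([0.4052, -0.1471, 0.0016], 0.88), ([0.5237, 0.1613, 0.1089], 0.86), ([0.605, -0.0859, 0.0002], 0.56)]
top [([0.599, -0.0875, -0.0009], 0.74)]
wrist [([0.5254, 0.1595, 0.1028], 0.83), ([0.7427, -0.1536, 0.0021], 0.55)]
pred tip [0.52538317 0.16081774 0.10638644]
```

View pics/a_scene.png

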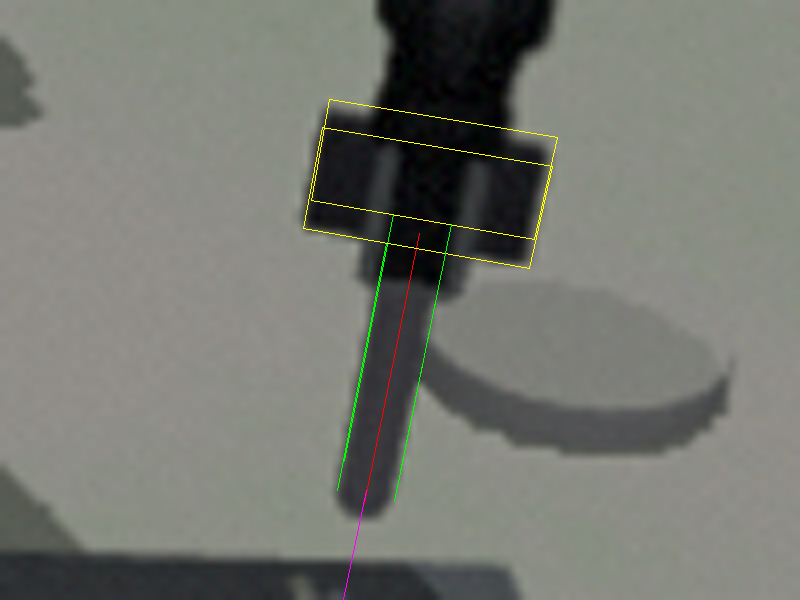

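View pics/a_wrist.png

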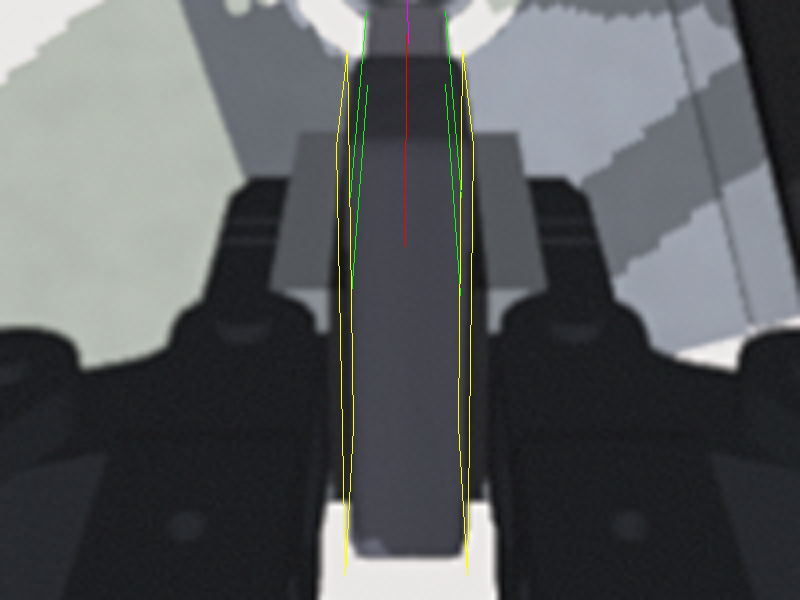

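View pics/a_top.png

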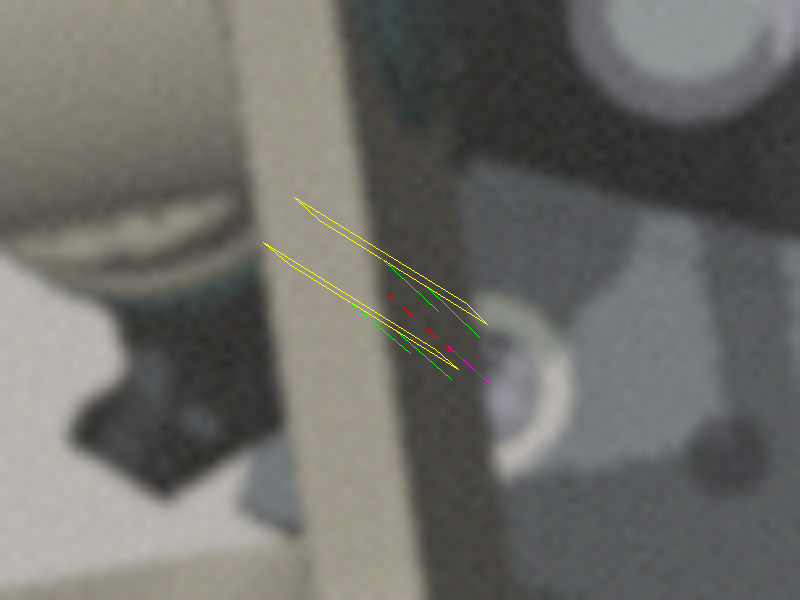

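All views agree: the key hangs vertically, with the shank end in the scene crop at (365,505) on the predicted line towards the lock axis. Descending to just above the socket piece.

```bash
python3 -m creep '[[[0,0,0.4,0],[0,0,0.4,0],[0,0,0.3,0],[0,0,0.18,0],[0,0,0,0]]]'
python3 -c "
from h import *
plan(.5256,.1605,.133,60.5,1); print(st()[0]['ft_force'])
c=cam('scene');p=proj(c,[.525,.16,.09]).astype(int);save(c,'s6.png',(p[0]-50,p[1]-38,p[0]+50,p[1]+37),(800,600))"
```

```text
clock: 7.45
position: [0.5244, 0.1613, 0.1361]
tool_rot: [[0.49, 0.872, -0.003], [0.872, -0.49, -0.001], [-0.002, -0.002, -1.0]]
ft_force: [0.4, 0.3, -0.8]
gripper_width: 0.132
clock 7.45 p [0.5244 0.1613 0.1361] yaw 60.7 j6 43 | n 1 turn/row 0.04
  [-0.0, 0.04, 0.08, 0.04]
[ 0.40866426  0.34045826 -0.77495083]
```

View pics/s6.png

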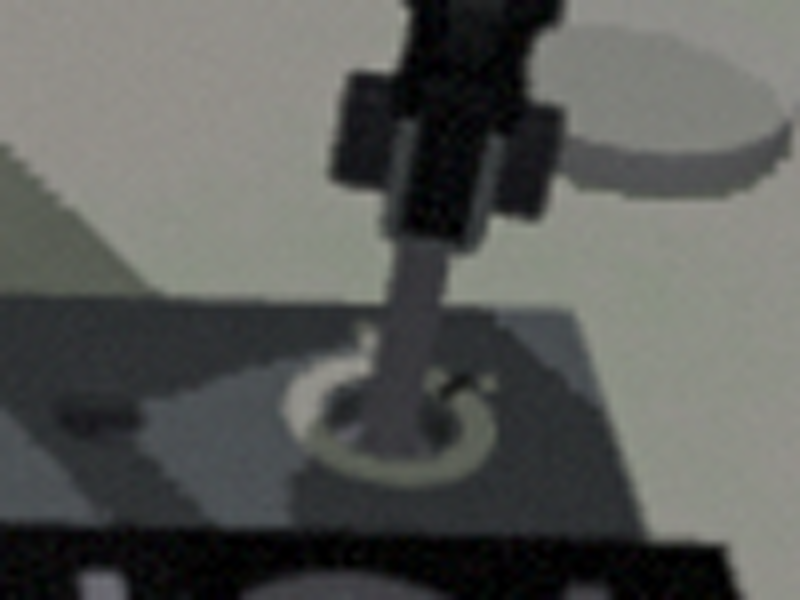

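The shank is entering the middle of the well, at (395,430). Feeling downwards in small steps.

```bash
python3 -m creep '[[[0,0,0.05,0],[0,0,0.05,0],[0,0,0.05,0],[0,0,0,0]]]'
python3 -m creep '[[[0,0,0.05,0],[0,0,0.05,0],[0,0,0,0]]]'
```

```text
clock: 7.83
position: [0.5253, 0.1616, 0.132]
tool_rot: [[0.49, 0.872, 0.0], [0.872, -0.49, -0.0], [0.0, 0.0, -1.0]]
ft_force: [-0.0, 0.9, -0.8]
gripper_width: 0.126
clock: 8.08
position: [0.5251, 0.1616, 0.1276]
tool_rot: [[0.49, 0.872, -0.001], [0.872, -0.49, -0.0], [-0.001, -0.0, -1.0]]
ft_force: [-0.7, -0.7, 0.2]
gripper_width: 0.129
```

```bash
python3 -m creep '[[[0,0,0.05,0],[0,0,0.05,0],[0,0,0,0]]]'
python3 -m creep '[[[0,0,0.05,0],[0,0,0.05,0],[0,0,0,0]]]'
```

```text
clock: 8.33
position: [0.5251, 0.1615, 0.1236]
tool_rot: [[0.49, 0.872, -0.001], [0.872, -0.49, -0.0], [-0.001, -0.0, -1.0]]
ft_force: [0.8, -0.9, -1.7]
gripper_width: 0.126
clock: 8.58
position: [0.5251, 0.1615, 0.1195]
tool_rot: [[0.49, 0.872, -0.001], [0.872, -0.49, -0.0], [-0.0, -0.0, -1.0]]
ft_force: [0.1, -0.2, -1.3]
gripper_width: 0.13
```

```bash
python3 -m creep '[[[0,0,0.05,0],[0,0,0.05,0],[0,0,0,0]]]'
python3 -m creep '[[[0,0,0.03,0],[0,0,0.03,0],[0,0,0,0],[0,0,0,0]]]'
```

```text
clock: 8.83
position: [0.5251, 0.1615, 0.1156]
tool_rot: [[0.49, 0.872, -0.0], [0.872, -0.49, -0.0], [-0.0, -0.0, -1.0]]
ft_force: [1.2, -0.8, -1.7]
gripper_width: 0.125
clock: 9.17
position: [0.5255, 0.1616, 0.1149]
tool_rot: [[0.49, 0.872, 0.001], [0.872, -0.49, -0.0], [0.0, 0.001, -1.0]]
ft_force: [-3.0, -1.1, 6.4]
gripper_width: 0.125
```

The key bottomed at TCP z 0.1149 (home is 0.115) with a 6 N reaction. Now turning anticlockwise and watching the torque.

```bash
cat > t.py <<'E'
from h import *
s,p,R,w=st(); print("yaw %.1f j6 %.1f p %s f %s tq %s"%(w,s["joint_pos"][5],p.round(4),np.round(s["ft_force"],1),np.round(s["ft_torque"],3)))
E
python3 t.py
python3 -m creep '[[[0,0,0,-0.5],[0,0,0,-1],[0,0,0,-1],[0,0,0,-1],[0,0,0,0]]]' >/dev/null; python3 t.py
python3 -m creep '[[[0,0,0,-1],[0,0,0,-1],[0,0,0,-1],[0,0,0,-1],[0,0,0,0]]]' >/dev/null; python3 t.py
```

```text
yaw 60.7 j6 42.6 p [0.5255 0.1616 0.1149] f [-3.  -1.1  6.4] tq [-0.449  0.765 -0.048]
yaw 78.4 j6 24.8 p [0.5255 0.1611 0.1149] f [-2.7 -3.6  6. ] tq [-0.774  0.75  -0.026]
yaw 98.4 j6 4.8 p [0.5254 0.1612 0.1149] f [-4.4 -3.2  7.2] tq [-0.756  0.916 -0.093]
```

```bash
python3 -m creep '[[[0,0,0,-1],[0,0,0,-1],[0,0,0,-1],[0,0,0,-1],[0,0,0,0]]]' >/dev/null; python3 t.py
python3 -m creep '[[[0,0,0,-1],[0,0,0,-1],[0,0,0,-1],[0,0,0,-1],[0,0,0,0]]]' >/dev/null; python3 t.py
python3 -c "
from h import *
c=cam('scene');p=proj(c,[.525,.16,.09]).astype(int);save(c,'s7.png',(p[0]-50,p[1]-38,p[0]+50,p[1]+37),(800,600))"
```

```text
yaw 118.4 j6 -15.2 p [0.5252 0.1612 0.1149] f [-4.9 -2.9  8.4] tq [-0.701  1.058 -0.077]
yaw 138.4 j6 -35.2 p [0.5251 0.1611 0.1149] f [-5.  -3.4  7.4] tq [-0.861  1.185 -0.118]
```

View pics/s7.png

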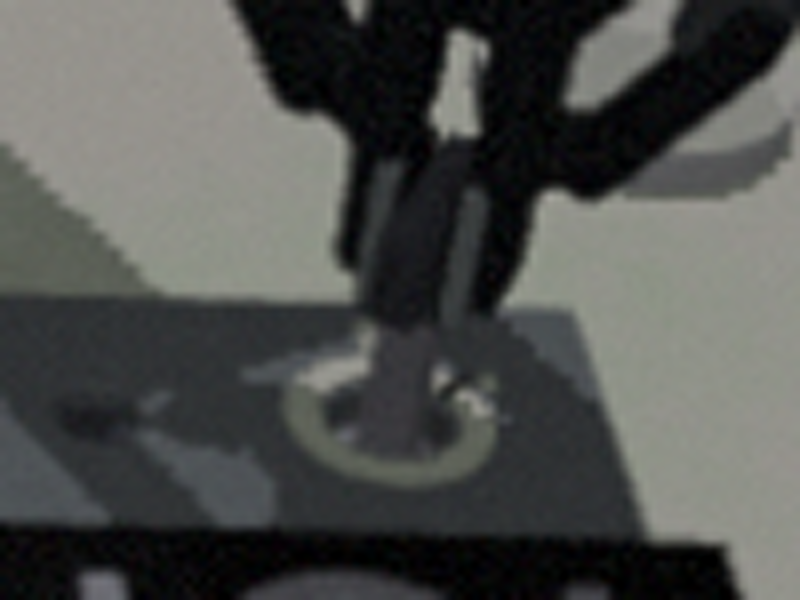

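The key sits deep in the well at (395,420), and the pointer (455,385) hasn't moved, so this is still free play (about 0.1 N m). Continuing.

```bash
python3 -m creep '[[[0,0,0,-1],[0,0,0,-1],[0,0,0,-1],[0,0,0,-1],[0,0,0,0]]]' >/dev/null; python3 t.py
python3 -m creep '[[[0,0,0,-1],[0,0,0,-1],[0,0,0,-1],[0,0,0,-1],[0,0,0,0]]]' >/dev/null; python3 t.py
python3 -m creep '[[[0,0,0,-1],[0,0,0,-1],[0,0,0,0]]]' >/dev/null; python3 t.py
```

```text
yaw 158.4 j6 -55.2 p [0.525  0.161  0.1148] f [-6.1 -4.9  8.4] tq [-0.969  1.351 -0.171]
yaw 178.4 j6 -75.2 p [0.5249 0.1609 0.1148] f [-6.1 -4.3  8.9] tq [-1.041  1.417 -0.117]
yaw -171.6 j6 -85.2 p [0.5249 0.1608 0.1148] f [-6.8 -4.6  8.7] tq [-1.078  1.453 -0.205]
```

```bash
python3 -c "
from h import *
c=cam('scene');p=proj(c,[.525,.16,.09]).astype(int);save(c,'s8.png',(p[0]-50,p[1]-38,p[0]+50,p[1]+37),(800,600))
c=cam('wrist');save(c,'w8.png')"
```

```text
(no output)
```

View pics/s8.png

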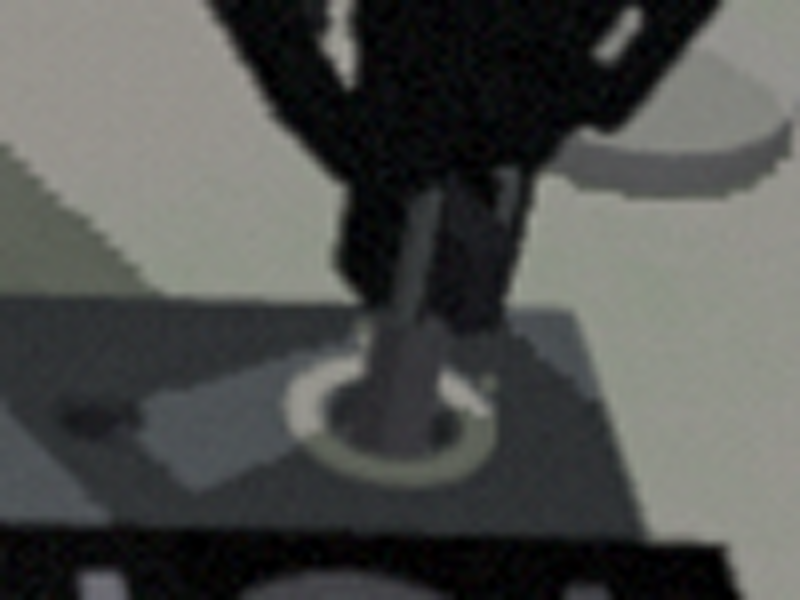

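View pics/w8.png

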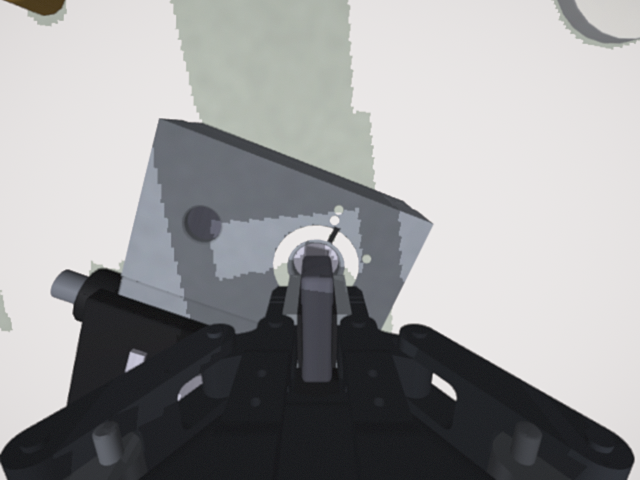

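The ring pointer (335,235) has moved to almost the double dot (335,220). Going on to the stop.

```bash
python3 -m creep '[[[0,0,0,-0.6],[0,0,0,0],[0,0,0,0]]]' >/dev/null; python3 t.py
python3 -m creep '[[[0,0,0,-0.6],[0,0,0,0],[0,0,0,0]]]' >/dev/null; python3 t.py
python3 -m creep '[[[0,0,0,-0.6],[0,0,0,0],[0,0,0,0]]]' >/dev/null; python3 t.py
```

```text
yaw -168.8 j6 -87.9 p [0.5249 0.1608 0.1148] f [-7.2 -5.   9.2] tq [-1.147  1.451 -0.19 ]
yaw -165.8 j6 -90.9 p [0.5249 0.1608 0.1149] f [-6.9 -4.7  9.1] tq [-1.17   1.498 -0.159]
yaw -162.9 j6 -93.9 p [0.5249 0.1607 0.1149] f [-5.6 -5.8  9.5] tq [-1.168  1.46  -0.246]
```

```bash
python3 -m creep '[[[0,0,0,-0.6],[0,0,0,0],[0,0,0,0]]]' >/dev/null; python3 t.py
python3 -m creep '[[[0,0,0,-0.6],[0,0,0,0],[0,0,0,0]]]' >/dev/null; python3 t.py
cat > ptr.py <<'E'
from h import *
import sys
c=cam('wrist')
p=proj(c,[.5256,.1607,.06]); u,v=int(p[0]),int(p[1])
save(c,sys.argv[1],(u-60,v-55,u+60,v+35),(800,600))
E
python3 ptr.py p9.png
```

```text
yaw -159.9 j6 -96.9 p [0.5249 0.1607 0.1148] f [-6.9 -5.6  8.6] tq [-1.238  1.484 -0.391]
yaw -156.9 j6 -99.9 p [0.5249 0.1607 0.1148] f [-6.8 -4.9  9.3] tq [-1.142  1.54  -0.417]
```

View pics/p9.png

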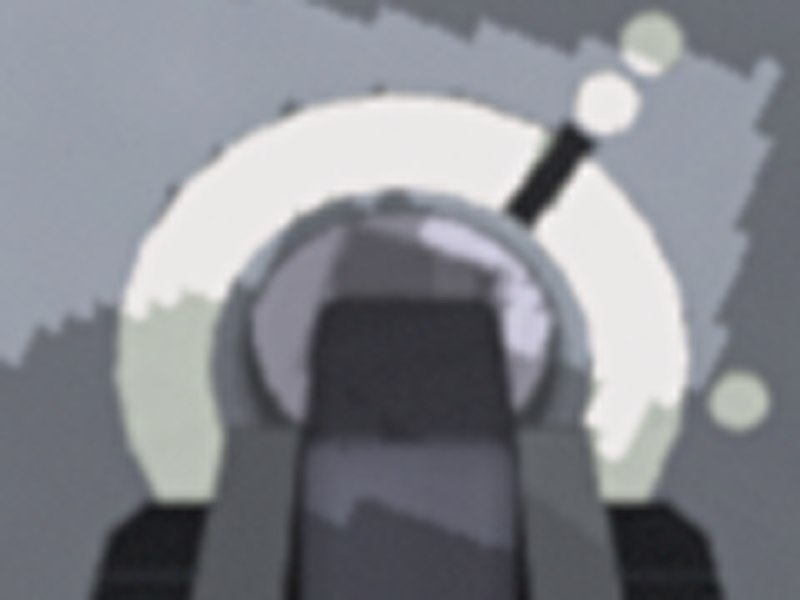

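The pointer now lies on the line to the double dot (607,103). Pressing on a few degrees to confirm the stop.

```bash
python3 -m creep '[[[0,0,0,-0.6],[0,0,0,0],[0,0,0,0]]]' >/dev/null; python3 t.py
python3 -m creep '[[[0,0,0,-0.6],[0,0,0,0],[0,0,0,0]]]' >/dev/null; python3 t.py
python3 ptr.py p10.png
```

```text
yaw -153.9 j6 -102.9 p [0.5249 0.1607 0.1148] f [-6.3 -5.5  9.5] tq [-1.192  1.507 -0.323]
yaw -150.9 j6 -105.9 p [0.5249 0.1607 0.1148] f [-7.6 -4.9 10. ] tq [-1.203  1.456 -0.613]
```

View pics/p10.png

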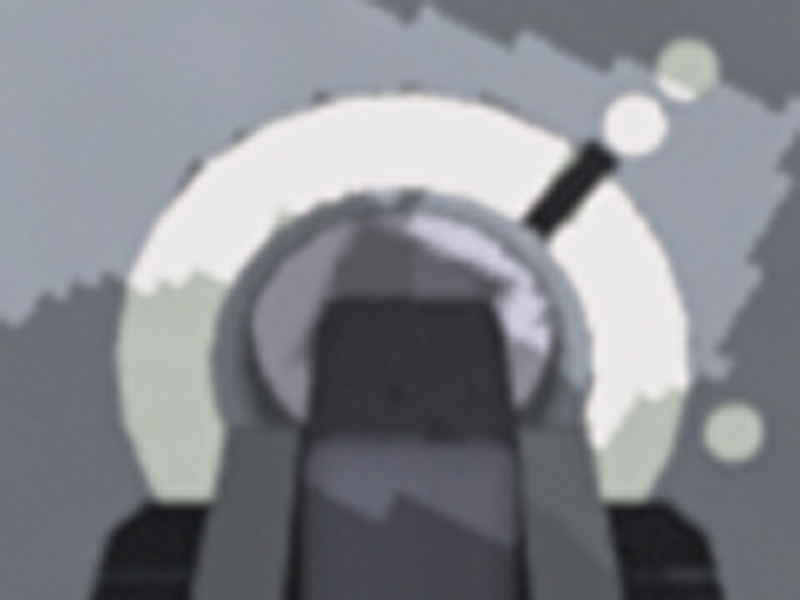

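The torque has risen to 0.6 N m and the pointer stays on the double dot, so the ring is at its stop. Easing off slightly, then releasing.

```bash
python3 -m creep '[[[0,0,-0.03,0.6],[0,0,0,0],[0,0,0,0]]]' >/dev/null; python3 t.py
python3 -m creep '[[[0,0,0,0],[0,0,0,0],[0,0,0,0],[0,0,0,0],[0,0,0,0]]]' 0.45; python3 t.py; python3 ptr.py p11.png
python3 -c "
from h import *
c=cam('scene');p=proj(c,[.525,.16,.09]).astype(int);save(c,'s11.png',(p[0]-50,p[1]-38,p[0]+50,p[1]+37),(800,600))"
```

```text
yaw -153.9 j6 -102.9 p [0.5247 0.1606 0.1149] f [-3.8 -3.9  3.1] tq [-1.074  0.931 -0.363]
clock: 14.58
position: [0.5254, 0.1618, 0.115]
tool_rot: [[-0.897, -0.441, 0.0], [-0.441, 0.897, 0.0], [-0.0, -0.0, -1.0]]
ft_force: [-0.8, -0.5, 1.4]
gripper_width: 0.548
yaw -153.8 j6 -102.9 p [0.5254 0.1618 0.115 ] f [-0.8 -0.5  1.4] tq [-0.044 -0.016  0.001]
```

View pics/p11.png

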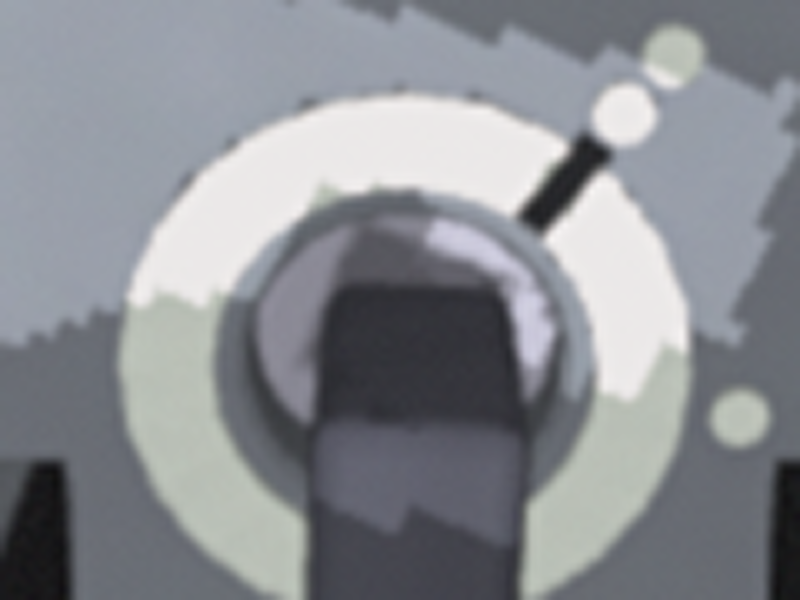

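View pics/s11.png

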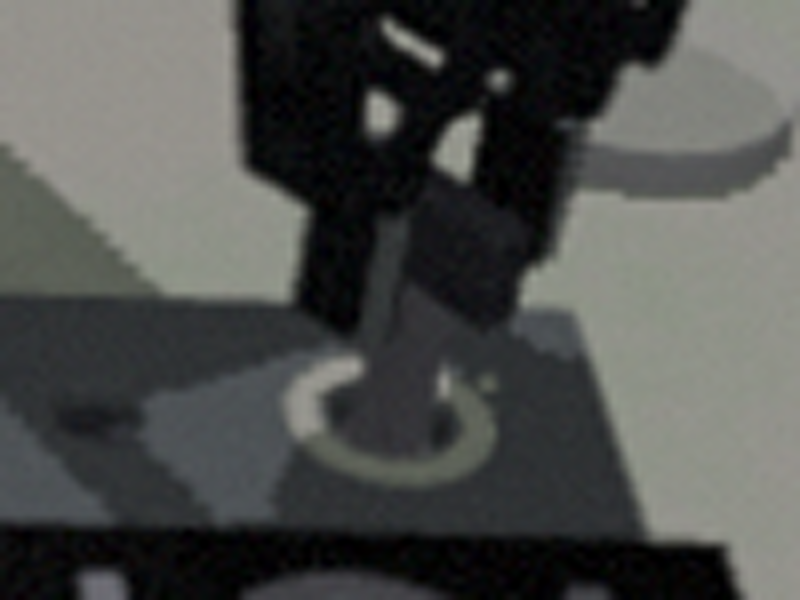

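Pads are open, the bar is free between them, and the pointer is still on the double dot. Lifting straight up.

```bash
python3 -m creep '[[[0,0,-0.2,0],[0,0,-0.5,0],[0,0,-0.7,0],[0,0,-0.8,0],[0,0,-0.8,0]]]'; python3 -m creep '[[[0.6,0,-0.5,0],[0.6,0,-0.3,0],[0,0,0,0],[0,0,0,0]]]'
cat > fin.py <<'E'
from h import *
for n in ['scene','wrist','top']:
    c=cam(n); p=proj(c,[.5256,.1607,.09]).astype(int); print(n,p)
    S=8 if n!='wrist' else 4; w,h=800//S,600//S; u=min(max(p[0]-w//2,0),640-w);v=min(max(p[1]-h//2,0),480-h)
    save(c,f'f_{n}.png',(u,v,u+w,v+h),(800,600))
    for t in ['key_center','key_tip','lock_mouth','round_key_center','objective_a']:
        print(t,[(np.round(d['point'],4).tolist(),round(d['confidence'],2)) for d in models.spot_point(c,t)])
E
python3 fin.py
```

```text
clock: 15.1
position: [0.5249, 0.1616, 0.2366]
tool_rot: [[-0.897, -0.441, -0.0], [-0.441, 0.897, -0.0], [0.0, 0.0, -1.0]]
ft_force: [0.6, 0.7, 0.1]
gripper_width: 0.548
clock: 15.43
position: [0.4822, 0.1403, 0.2687]
tool_rot: [[-0.898, -0.441, 0.003], [-0.441, 0.898, 0.001], [-0.003, -0.001, -1.0]]
ft_force: [-0.1, 0.2, -0.2]
gripper_width: 0.55
scene [455 223]
key_center [([0.6021, -0.0832, 0.0853], 0.86), ([0.4064, -0.1496, 0.0761], 0.75), ([0.5263, 0.1639, 0.1149], 0.56)]
key_tip [([0.6037, -0.0894, -0.0009], 0.95), ([0.4083, -0.1467, 0.0027], 0.63), ([0.5244, 0.1598, 0.0319], 0.61)]
lock_mouth [([0.5249, 0.1612, 0.059], 0.91)]
round_key_center [([0.5319, -0.2441, 0.085], 0.66)]
objective_a [([0.7415, -0.147, 0.0059], 0.91), ([0.3901, -0.0253, 0.0001], 0.61)]
wrist [315 263]
key_center [([0.5291, 0.1647, 0.1154], 0.96), ([0.6024, -0.0867, 0.0751], 0.83), ([0.3931, -0.028, -0.0012], 0.27)]
key_tip [([0.4025, -0.1519, -0.0012], 0.81), ([0.5252, 0.1587, 0.0325], 0.69)]
lock_mouth [([0.5252, 0.157, 0.0587], 0.7)]
round_key_center []
objective_a [([0.3938, -0.0289, 0.001], 0.8), ([0.7389, -0.154, -0.0013], 0.69)]
top [199 248]
key_center [([0.4093, -0.1484, 0.0785], 0.74), ([0.6062, -0.0804, 0.0784], 0.48)]
key_tip [([0.5986, -0.0862, -0.0005], 0.47)]
lock_mouth [([0.527, 0.1623, 0.0602], 0.75)]
round_key_center [([0.5318, -0.2385, 0.0902], 0.58)]
objective_a [([0.7391, -0.1429, -0.0013], 0.56), ([0.3956, -0.0282, -0.001], 0.51)]
```

View pics/f_scene.png

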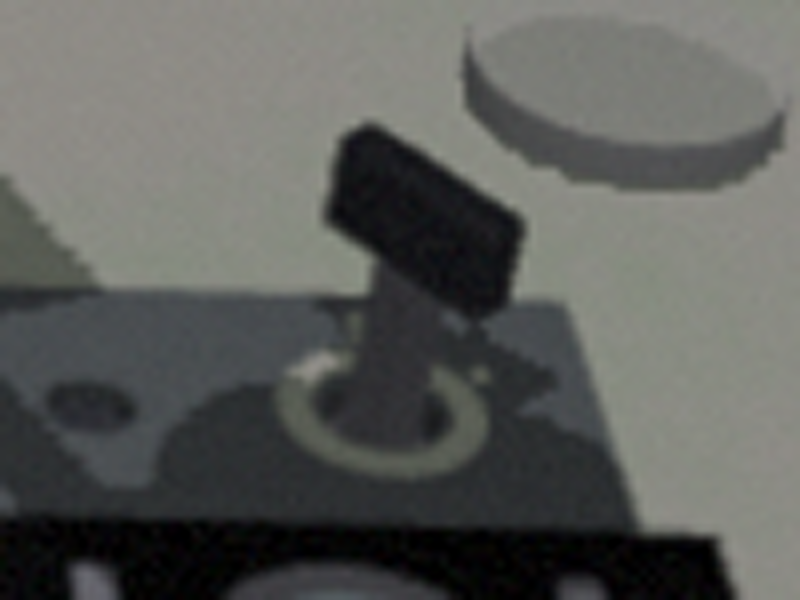

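View pics/f_wrist.png

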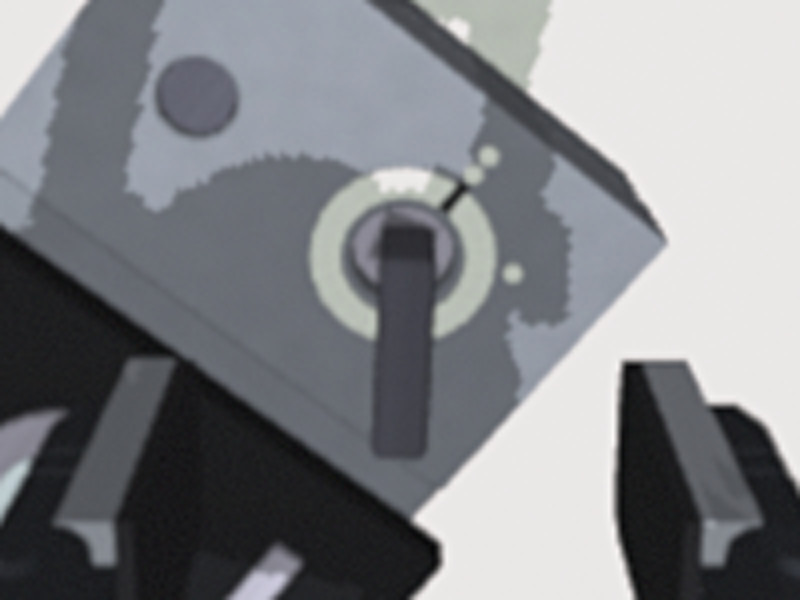

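The key stands upright in the well. The pointer (456,193) lies on the line from the ring centre to the double dot, all at about 40°. The nose reads 28 mm down, and the gripper is clear. Handing in.

```bash
python3 -c "
from plant import order,r
print(order.finish_job(), r.sense()['clock'])"
```

```text
the job is handed in; nothing more can be done
the job is handed in; nothing more can be done
```

The transport lock is released and the job is handed in; it took about 17 s of the 58 s, and the hand-in gave no verdict.

- **Key choice:** I took the square-shanked key, picked out by its evenly lit flat shank and the network's match. The blue keys and the round key were left alone.
- **Insertion:** I read the hole's angle (about 60.5°) from the wrist camera and lowered the key with almost no resistance. It bottomed at the expected home height with a 6 N reaction.
- **Turning:** I turned it about 148° anticlockwise. The torque rose to 0.6 N m and the pointer stopped moving. I then eased back 3°, opened the gripper and lifted clear.

**Last checks:**
- **Lock:** the pointer is in line with the double dot; the ring's angle was judged only from the picture.
- **Key:** the network puts the nose 28 mm below the unit's top, within about 2 mm of the lock's axis, and the key upright within measurement noise.
- **Round key:** its network positions before and after agree within about 5 mm, which is the network's noise.
- **Objectives:** the brass and black objectives were also found where they began, within the network's noise.
- **Robot:** the gripper is well clear, with no force on it.
- **Missed detections:** the top camera did not detect the square key in the socket, and the last wrist picture did not detect the round key. The other views covered both. No check disagreed.

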